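# Let the lamp head down on its ratchet and lock it again

## Task

The lamp on the rack lift stand hangs too high. Draw back the blue safety catch, press the red thumb pad to lift the pawl off the ratchet wheel and hold it (feel for the pad and never press on the stand harder than 15 N) while the drum turns back and the lamp sinks until its yellow index is level with the green pointer, within 5 mm; then let the pawl drop back so that it holds the lamp there, and push the safety catch fully home again. Leave the other things on the bench where they are.

Things in the scene. Friction and masses are not known exactly. Their poses are not given: they have to be found in the camera images.
- stand: White lift stand for a lamp, fixed to the bench; sizes in mm in its frame. Origin: centre of the base plate's underside (170 along x, 440 along y, 12 high), z up. Gear housing x -35..20, y -85..70, up to z 145. Rack bar (16 square, x -7.5, y -50) rises to z 300 and carries the lamp (diameter 68) at y -160 above the dish stage (top z 38)
- wheel (a point): centre of the steel ratchet wheel on the housing's +x face: 24 teeth, diameter 90, 10 thick, axis along the stand's x, at x 29, y 0, z 85; black winding drum (diameter 54, 30 long) in front of it. Geared to the rack bar: one tooth = 4.7 mm of lamp travel
- pivot (a point): pin of the pawl (x 29, y 55, z 131 of the stand). The pawl is a steel lever in the wheel's plane: its nose rests in the teeth at the wheel's top, its level tail (9 wide, z 127..135) runs to y 130. Let go, a spring drops the nose back into the wheel, which turns on by up to one tooth until a tooth catches. Catch home: the tail can go down only 2 mm
- pad_ref (a point): fixed point on the line of the red thumb pad (x 29, y 118, z 131 of the stand). The pad, a disc of diameter 20 on a threaded stud, stands on the pawl's tail; its top is 12 to 22 mm above this point as the stud happens to be set (not measured). Nothing else within 40 mm of it rises above z 136
- index (a point): tip of the yellow index on the lamp's arm; it sinks with the lamp. Pressing the pad: at first it resists (6 to 11 N, the loaded tooth drags on the nose); about 6 mm below first touch the nose is clear, the push needed falls to about 4 N and lamp and index sink; at 7.5 to 8 mm the pawl meets a rigid stop
- pointer (a point): tip of the green pointer clamped on the stand's scale strip, 20 to 50 mm below the index at the start: the wanted height of the index. The pointer stays put
- head (a joint): how far the lamp has sunk from its start, m (0 at the start, 0.078 at the lower end); an oil damper keeps it to 6 to 12 mm/s while the pawl is lifted
- catch (a joint): the safety catch, a bolt sliding along the stand's y: 0 = home (under the pawl's tail, locked), 0.016 = fully drawn back (towards the stand's +y); it stays where it is left, 3 N moves it
- catch_knob (a point): centre of the top of the catch's blue upright knob (diameter 12, 24 high; below it a thinner neck of 10 and the steel bolt, whose top is 30 below this point)
- catch_block: white block of the catch, fixed on the stand's base at its x 29, y 168 (34 by 62, 94 high). Origin: centre of its underside; axes as the stand's
- dish: closed glass dish, diameter 64, 14 high, on the stage under the lamp. Origin: centre of its underside
- driver: orange screwdriver, 110 long, lying on the stand's base plate on the side of its -x. Origin near its middle
- vial: small jar, diameter 26, 45 high, on the base plate near the catch block (on its -x side). Origin: centre of its underside
- joystick: white joystick box, 85 by 75, 107 high. Origin: centre of its underside
- slide_box: blue slide box, 92 by 127, 36 high. Origin: centre of its underside
- tip_box: pipette tip box, 80 by 115, 55 high. Origin: centre of its underside
- injector: black hand injector on its foot, 180 long, 41 high. Origin: centre of its underside

How it is judged:
By the outcome, as a careful person would: the job done as asked, in the order asked, and still so for the second after the job is handed in, with the robot touching nothing.
It also fails if it takes over 64 s, if anything falls off the work surface, if the arm or the gripper's body presses on something with over 40 N, if the wrist force passes 120 N, or if a joint passes its speed limit or range.

## Robot

A 6-joint arm with a two-finger parallel gripper is mounted at the origin on the work surface. World frame = base frame: x ahead of the robot, y to its left, z up, the work surface at z = 0. Lengths are in m, angles in rad, forces in N, time in s.
With the tool pointing down it reaches from about 0.35 to 0.8 m from the base axis. Payload 7.3 kg.
Tool frame: the origin (TCP) lies between the finger pads; the fingertips stand 25 mm ahead of it and the grasp point (between the pads) lies 6 mm ahead of it (r.tip_extent is the distance from the TCP to the fingertips, in m); z points along the fingers, y is the line along which they close (so a half turn about z gives the same grasp; the last joint's range is limited). The gripper opens to 85 mm and grips with 20 to 120 N. Pads are 22 mm wide; open, the fingers measure 114 mm over their backs; the gripper's body (76 mm by 85 mm) begins 54 mm behind the grasp point. The pads swing forward as they close: fully open they stand 13 mm farther back than shut.
Start: joints at [1.094, 0.342, 1.524, -0, 1.275, -0.146], TCP at [0.171, 0.497, 0.256] pointing down, gripper open.
Joint ranges: [-2.53, 2.53], [-0.77, 2.02], [0.04, 2.7], [-1, 4.14], [0.28, 2.66], [-3.11, 3.11]. Speed limits (rad/s): [2.57, 2.57, 3.14, 3.14, 3.14, 3.14].

## Interface

Orientations are given as a unit quaternion [x, y, z, w].
In Python, from workcell import r, command_gripper, optics gives the robot as it stands. The module is installed in compiled form; this text tells all that it offers. Calls block until the motion is done:
- r.reach(position, orientation): joint-space move of the TCP to a pose.
- r.move_straight(position, orientation=None, speed=0.15, max_force=None): straight line of the TCP; orientation=None keeps the orientation; speed is the mean speed in m/s. With max_force (N) it stops when the force on the tool has changed by that much, and returns True; else False.
- r.movej(angles): joint-space move.
- command_gripper(opening, force=None): finger opening in m; force is the grip in N (None keeps the last); returns when the fingers have stopped.
- r.hold(seconds).
- r.solve_ik(position, orientation): joint angles nearest the present ones, or None.
- r.read_state(): the state.
- optics.get_image(name): name is "scene" or "top"; returns (picture, depth): 384x512x3 uint8, red, green, blue; 384x512 float32, m along the optical axis (not along the pixel's ray), 0 where there is no reading.
- optics.camera_model(name): a dict with "K" (3x3 intrinsics, pixels), "R" (3x3) and "t" (3): a world point X has camera coordinates R X + t. Camera axes: x right, y down, z forward; pixel columns grow to the right and rows downward; lengths in m; the calibration is good to about 2 mm. A picture is of the moment at which its call begins. camera_model takes no time and is no camera call.
A pose or a line that the arm cannot do raises r.PlanningError and nothing moves.
- r.finish_job(): hands the job in; it is judged then, once.
The state is a dict: "time_s": time; "joint_positions": joint angles; "dq": joint speeds; "tau": joint torques, N m; "eef_pos": TCP position; "eef_rot": TCP orientation; "contact_force": force on the tool from outside, world axes, zero at the start; "torque": the same for the moment, N m; "grip_width": finger opening in m; "grip_force": force on a finger pad.
Only numpy, scipy, OpenCV 4.12 (cv2) and the standard library are available. Lean on these libraries where they do the work, as an engineer would, in place of code of your own. Each camera call takes 0.05 s, during which the arm holds its last target. There are 200 camera calls.

## Working session

There is one attempt and no reset: what is moved stays moved. The work goes in short steps, each a Python script; the robot and the scene stay as the last script left them, time stands still between calls to the robot, and variables do not carry over. Pictures are saved under pics/ and viewed, at most 10 in all, crops included, and the job is handed in when it is done.

```bash
mkdir -p pics; python3 - <<'E'
from workcell import r,optics
import cv2,numpy as np
for n in("scene","top"):
    p,d=optics.get_image(n); np.savez(f"{n}.npz",p=p,d=d,**optics.camera_model(n))
    cv2.imwrite(f"pics/{n}.png",cv2.resize(p[:,:,::-1],(800,600)))
    m=optics.camera_model(n); print(n,m["K"],m["R"],m["t"],-m["R"].T@m["t"])
s=r.read_state();print(s["time_s"],s["contact_force"],s["eef_rot"],r.tip_extent)
E
```

```text
scene [[411.48114375   0.         260.17824044]
 [  0.         411.48114375 193.70514828]
 [  0.           0.           1.        ]] [[-0.375662    0.92668325  0.01167098]
 [ 0.74030683  0.30763638 -0.5977505 ]
 [-0.55751579 -0.21591205 -0.80159723]] [ 0.21974996 -0.3017317   1.76763849] [1.29141212 0.27083948 1.23400915]
top [[360.80778774   0.         256.81797619]
 [  0.         360.80778774 193.96798451]
 [  0.           0.           1.        ]] [[-0.01987293 -0.99971074 -0.01354655]
 [-0.99915552  0.02034561 -0.03569726]
 [ 0.03596255  0.0128257  -0.99927083]] [0.03330864 0.56701899 1.34428456] [0.5188582  0.00452127 1.36399659]
0.1 [ 0.28389813  0.14040266 -0.37447788] [ 1.64661740e-01  9.86349851e-01 -6.57396707e-04 -2.25746746e-04] 0.025
```

View pics/scene.png

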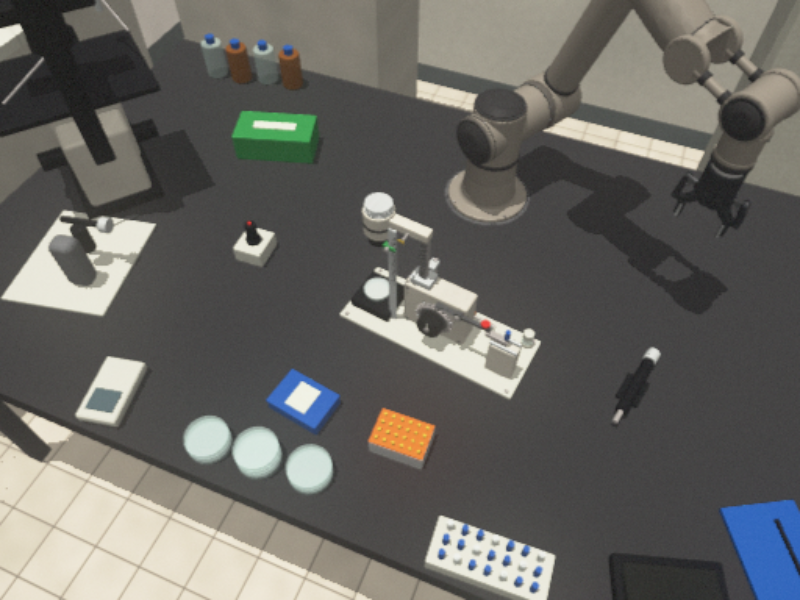

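View pics/top.png

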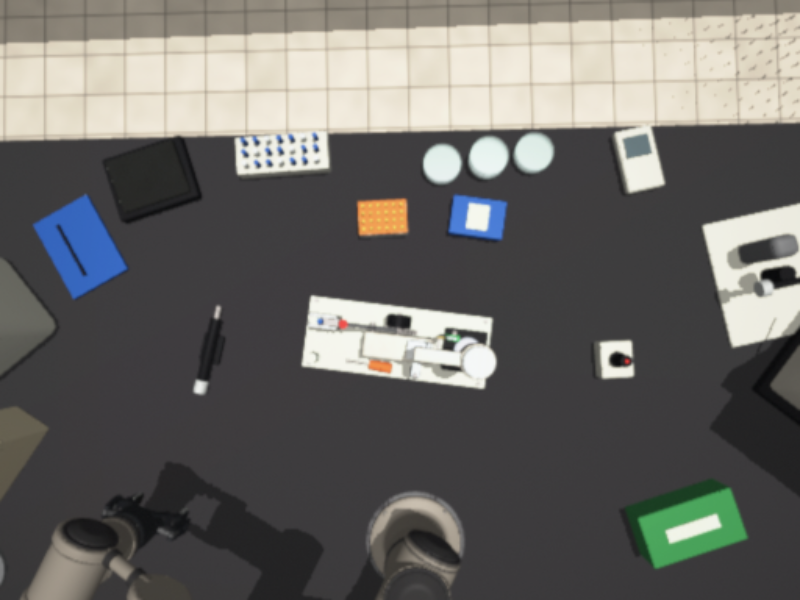

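The scene view (800x600) shows the stand at (440,320): red pad (486,325), blue knob (507,335), green pointer (388,246), index (400,240). Next come the stand pose and zoomed crops.

```bash
cat > h.py <<'E'
import numpy as np,cv2
class V:
    def __init__(s,n,p=None,d=None,m=None):
        z=np.load(n+".npz") if m is None else dict(m,p=p,d=d)
        s.p,s.d,s.K,s.R,s.t=z["p"],z["d"],np.array(z["K"]),np.array(z["R"]),np.array(z["t"]); s.c=-s.R.T@s.t
        s.hsv=cv2.cvtColor(s.p,cv2.COLOR_RGB2HSV)
    def ray(s,u,v): return s.R.T@np.linalg.solve(s.K,[u,v,1.])
    def onz(s,u,v,z): w=s.ray(u,v); return s.c+w*(z-s.c[2])/w[2]
    def proj(s,X): q=s.K@(s.R@np.asarray(X)+s.t); return q[:2]/q[2]
    def dep(s,u,v): return s.c+s.ray(u,v)*s.d[int(round(v)),int(round(u))]
def tri(a,ua,b,ub):
    A=[];B=[]
    for v,u in((a,ua),(b,ub)):
        w=v.ray(*u);w/=np.linalg.norm(w);P=np.eye(3)-np.outer(w,w);A.append(P);B.append(P@v.c)
    x,*_=np.linalg.lstsq(np.vstack(A),np.hstack(B),rcond=None)
    return x,np.linalg.norm(np.vstack(A)@x-np.hstack(B))
E
python3 - <<'E'
from h import *
T,S=V("top"),V("scene")
# base plate corners
m=((T.hsv[:,:,2]>70)).astype(np.uint8); m[:185]=0;m[255:]=0;m[:,:190]=0;m[:,322:]=0
m=cv2.morphologyEx(m,cv2.MORPH_CLOSE,np.ones((3,3)))
n,l,st,_=cv2.connectedComponentsWithStats(m);i=1+st[1:,4].argmax()
c=max(cv2.findContours((l==i).astype(np.uint8),0,2)[0],key=cv2.contourArea)
b=cv2.boxPoints(cv2.minAreaRect(c));print(b)
w=np.array([T.onz(*q,.012) for q in b]);print(w,[np.linalg.norm(w[k]-w[k-1]) for k in range(4)])
def blobs(v,lo,hi,box,name):
    x0,y0,x1,y1=box;mm=cv2.inRange(v.hsv,lo,hi);k=np.zeros_like(mm);k[y0:y1,x0:x1]=mm[y0:y1,x0:x1]
    n,l,st,ce=cv2.connectedComponentsWithStats(k)
    for j in range(1,n): print(name,ce[j].round(2),st[j])
for nm,v,box in(("S",S,(215,115,350,255)),("T",T,(190,185,322,255))):
    for cn,lo,hi in(("red",(0,130,90),(7,255,255)),("blue",(105,90,50),(130,255,255)),("green",(45,90,50),(85,255,255)),("yel",(18,100,90),(35,255,255))):
        blobs(v,lo,hi,box,nm+cn)
a=cv2.resize(S.p[115:205,225:345],(800,600),interpolation=2) # pointer to pad
cv2.imwrite("pics/s1.png",a[:,:,::-1])
a=cv2.resize(T.p[185:255,190:322],(800,424),interpolation=2);cv2.imwrite("pics/t1.png",a[:,:,::-1])
E
```

```text
[[191.26158 234.9077 ]
 [197.23082 187.15385]
 [321.9077  202.73848]
 [315.93848 250.49232]]
[[ 0.41916972  0.27033194  0.012     ]
 [ 0.5977157   0.24543585  0.012     ]
 [ 0.52976775 -0.22071782  0.012     ]
 [ 0.35262868 -0.19389239  0.012     ]] [np.float64(0.4689690213120204), np.float64(0.18027335970001995), np.float64(0.4710797918566818), np.float64(0.1791587453116704)]
Sred [310.33 207.12] [308 205   6   5  24]
Sblue [324.57 214.14] [323 212   4   6  14]
Sblue [215.62 252.75] [215 251   3   4   8]
Sgreen [248.29 157.38] [245 154   8   7  21]
Syel [256.22 153.89] [254 153   5   3   9]
Tred [218.91 207.09] [217 205   5   5  22]
Tblue [204.5 205. ] [203 204   4   3   8]
Tgreen [288. 214.] [288 214   1   1   1]
Tgreen [293.   215.33] [292 214   3   4   6]
Tyel [282.5 215. ] [282 215   2   1   2]
```

View pics/s1.png

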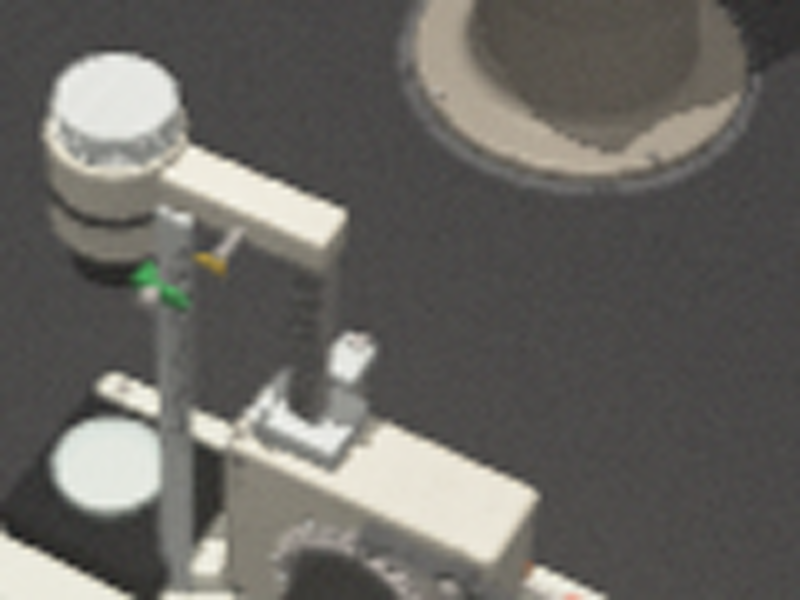

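View pics/t1.png

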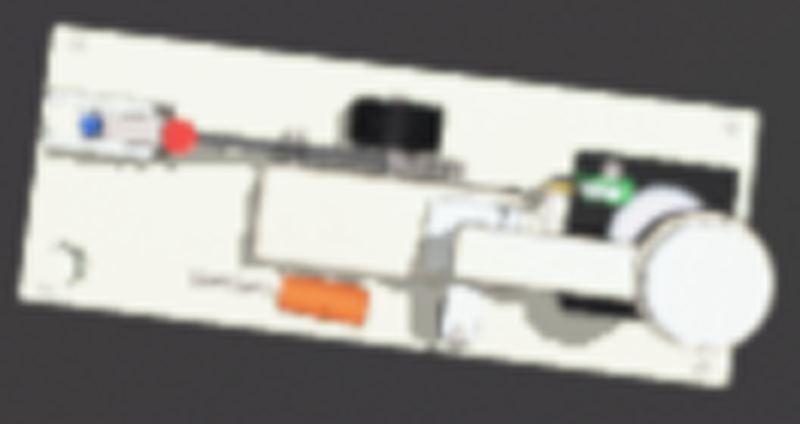

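Top crop shows the plate corners at (55,25), (758,112), (728,386), (20,300). The pad is at (180,136) and the knob at (90,124). In the scene crop, the yellow index is at (210,260) and the green pointer runs from (135,275) to (188,305).

```bash
cat >> h.py <<'E'
def stand():
    T=V("top");q=np.array([(55,25),(758,112),(728,386),(20,300)])/6.06+[189.6,184.6]
    w=np.array([T.onz(*k,.012) for k in q]);o=w.mean(0);o[2]=0
    y=(w[0]+w[3]-w[1]-w[2])[:2];a=np.arctan2(-y[0],y[1]);c,s=np.cos(a),np.sin(a)
    return np.array([[c,-s,0],[s,c,0],[0,0,1]]),o,a,w
E
python3 - <<'E'
from h import *
np.set_printoptions(precision=4,suppress=True)
T,S=V("top"),V("scene");R,o,a,w=stand()
print(o,np.degrees(a),[np.linalg.norm(w[k]-w[k-1]) for k in range(4)])
f=lambda X:(R.T@(X-o))*1000
for n,s,t in(("pad",(310.33,207.12),(218.91,207.09)),("knob",(324.57,214.14),(204.5,205)),("green",(248.29,157.38),(293,215.3)),("yel",(256.22,153.89),(282.5,215))):
    x,e=tri(S,s,T,t);print(n,x,f(x),"res",e*1000)
for n,lo,hi in(("g",(45,90,50),(85,255,255)),("y",(15,80,70),(35,255,255)),("red",(0,130,90),(7,255,255)),("blue",(105,90,50),(130,255,255))):
    mm=cv2.inRange(S.hsv,lo,hi);mm[:115]=0;mm[250:]=0;mm[:,:225]=0;mm[:,345:]=0
    for v,u in zip(*np.nonzero(mm)): print(n,u,v,S.p[v,u],f(S.dep(u,v)).round(0))
E
```

```text
[0.476  0.0349 0.    ] -8.090454430414132 [np.float64(0.1713369798001561), np.float64(0.4383179651608177), np.float64(0.16937060876633894), np.float64(0.43942879932069223)]
pad [0.5213 0.1483 0.1446] [ 28.8676 118.6656 144.6295] res 1.4530192630883476
knob [0.5291 0.198  0.1431] [ 29.6185 168.9492 143.1044] res 0.40440332530260537
green [ 0.4896 -0.0872  0.2512] [  30.7014 -118.9213  251.2059] res 5.905671362865405
yel [ 0.4929 -0.0557  0.2839] [ 29.4495 -87.2905 283.8932] res 2.0185064481135315
g 247 154 [ 73 126  80] [  23. -123.  257.]
g 245 155 [47 81 53] [   8. -141.  228.]
g 246 155 [ 68 139  80] [  27. -125.  254.]
g 247 155 [ 77 161  92] [  27. -121.  257.]
g 245 156 [ 63 127  73] [  33. -125.  256.]
g 246 156 [ 75 169  93] [  34. -121.  259.]
g 247 156 [ 79 164  94] [  33. -117.  260.]
g 245 157 [49 91 55] [  35. -123.  254.]
g 246 157 [ 66 123  74] [  34. -121.  254.]
g 247 157 [ 88 155  98] [  36. -116.  259.]
g 248 157 [ 97 163 107] [  32. -114.  257.]
g 249 158 [ 79 143  90] [  35. -109.  257.]
g 250 158 [ 85 168  99] [  34. -106.  258.]
g 251 158 [ 95 147 102] [  29. -1
[... 1673 characters left out ...]
]
red 311 209 [184  64  59] [ 36. 123. 147.]
red 312 209 [152  56  52] [ 35. 126. 147.]
blue 324 212 [ 88 123 197] [ 29. 165. 152.]
blue 325 212 [ 69 112 192] [ 32. 169. 158.]
blue 326 212 [123 147 199] [ 28. 171. 154.]
blue 324 213 [ 65  97 163] [ 33. 167. 152.]
blue 325 213 [ 71 112 191] [ 31. 169. 152.]
blue 326 213 [126 147 195] [ 29. 172. 151.]
blue 324 214 [ 59  77 116] [ 33. 168. 148.]
blue 325 214 [ 58  80 126] [ 32. 170. 148.]
blue 324 215 [ 56  71 104] [ 29. 167. 137.]
blue 325 215 [ 58  70 101] [ 33. 171. 144.]
blue 323 216 [ 59  71 102] [ 34. 166. 135.]
blue 324 216 [ 57  71 102] [ 32. 169. 136.]
blue 325 216 [ 69  81 108] [ 32. 172. 137.]
blue 324 217 [63 76 99] [ 33. 170. 131.]
```

```bash
cat >> h.py <<'E'
from scipy.spatial.transform import Rotation as Ro
RS,OS,_,_=stand()
W=lambda x,y,z:RS@(np.array([x,y,z])/1000)+OS
def quat(sg=1):
    z=np.array([0,0,-1.]);y=sg*RS[:,0];return Ro.from_matrix(np.c_[np.cross(y,z),y,z]).as_quat()
TIP=25
def tcp(x,y,ztip): return W(x,y,ztip+TIP)
def st(r,l=""):
    s=r.read_state();p=RS.T@(np.array(s["eef_pos"])-OS)*1000
    print(l,round(s["time_s"],2),"tip",(p-[0,0,TIP]).round(2),"F",(RS.T@np.array(s["contact_force"])).round(2),flush=True);return s
def meas(optics,n=1,rec=False):
    S=[V("scene",*optics.get_image("scene"),optics.camera_model("scene")) for _ in range(n)]
    out=[]
    for lo,hi,k in(((15,80,70),(35,255,255),"y"),((45,90,50),(85,255,255),"g")):
        P=[];C=[]
        for s in S:
            mm=cv2.inRange(s.hsv,lo,hi)[140:185,235:275]
            q=[(u+235,v+140) for v,u in zip(*np.nonzero(mm))]
            C+=q
            for u,v in q:
                f=RS.T@(s.dep(u,v)-OS)*1000
                if 15<f[0]<45 and 180<f[2]<320 and (k=="y" or f[1]>-112): P.append(f)
        out.append((np.mean(C,0) if C else None,np.mean(P,0) if P else None,np.median(P,0) if P else None,len(P)))
    return out
E
python3 - <<'E'
from h import *
from workcell import r,optics,command_gripper
np.set_printoptions(precision=2,suppress=True)
for m in meas(optics,4): print(m)
command_gripper(0.0)
best=None
for sg in(1,-1):
    q=r.solve_ik(tcp(29,145,190),quat(sg));print(sg,q)
    if q is not None and (best is None or abs(q[5])<best[0]): best=(abs(q[5]),sg)
Q=quat(best[1]);print("sg",best)
r.reach(tcp(29,145,190),Q);st(r)
print(r.move_straight(tcp(29,145,141),speed=.08,max_force=6));s=st(r,"down")
if abs(s["eef_pos"][2]*1000-166)<2:
    print(r.move_straight(tcp(29,176,141),speed=.02,max_force=6));st(r,"pushed")
E
```

```text
(array([256.21, 153.97]), array([ 28.12, -86.29, 283.89]), array([ 27.91, -87.25, 284.1 ]), 27)
(array([248.14, 157.36]), array([  34.24, -103.91,  254.41]), array([  34.24, -104.41,  254.83]), 36)
1 [ 0.18  0.43  1.51 -0.    1.2   0.32]
-1 [ 0.18  0.43  1.51 -0.    1.2  -2.82]
sg (np.float64(0.32322252841317134), 1)
 2.82 tip [ 28.51 145.85 190.15] F [ 0.67 -0.07  0.19]
False
down 3.58 tip [ 29.24 145.18 141.35] F [-0.87 -0.04  0.63]
True
pushed 4.64 tip [ 28.93 166.76 140.79] F [ 0.78 -2.78  1.95]
```

```bash
python3 - <<'E'
from h import *
from workcell import r,optics,command_gripper
print(r.move_straight(tcp(29,174,141),speed=.01,max_force=7));st(r,"pushed")
r.move_straight(tcp(29,163,141),speed=.05)
r.move_straight(tcp(29,148,175),speed=.1)
p,d=optics.get_image("top");S=V("scene",*optics.get_image("scene"),optics.camera_model("scene"))
mm=cv2.inRange(S.hsv,(105,90,50),(130,255,255));mm[:200]=0;mm[240:]=0;mm[:,:305]=0;mm[:,350:]=0
P=[]
for v,u in zip(*np.nonzero(mm)): P.append(RS.T@(S.dep(u,v)-OS)*1000);print(u,v,end=" ")
print(np.mean(P,0) if P else None, "home pred px",S.proj(W(29,169,150)),"drawn",S.proj(W(29,185,150)))
cv2.imwrite("pics/c1.png",cv2.resize(S.p[180:255,270:370],(800,600))[:,:,::-1])
E
```

```text
True
pushed 5.03 tip [ 28.7  166.77 140.31] F [ 0.38 -2.3   0.13]
329 214 330 214 328 215 329 215 330 215 328 216 329 216 330 216 328 217 329 217 330 217 328 218 329 218 328 219 329 219 [ 32.02084202 184.6546559  145.19161976] home pred px [325.05413079 212.79807546] drawn [329.64730095 214.92816498]
```

View pics/c1.png

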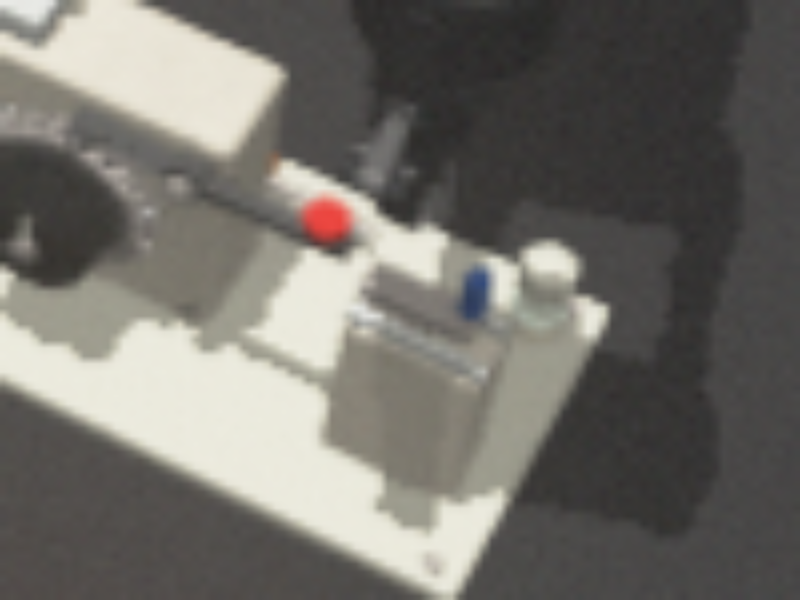

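The catch is drawn back: the knob is at crop (475,293), about y 185 on the stand. The pad is free at (325,220). Next I feel for the pad.

```bash
python3 - <<'E'
from h import *
from workcell import r,optics,command_gripper
r.move_straight(tcp(29,118,168),speed=.08)
r.move_straight(tcp(29,118,158),speed=.03);r.hold(.2);st(r,"above")
print(r.move_straight(tcp(29,118,141),speed=.008,max_force=2.5));st(r,"touch")
for _ in range(4): r.hold(.1);st(r)
E
```

```text
above 7.12 tip [ 29.09 118.08 158.15] F [-0.81  0.11 -0.38]
True
touch 8.32 tip [ 29.   118.06 148.69] F [-0.22  0.24  3.92]
 8.43 tip [ 28.97 118.09 148.68] F [-0.58  0.32  5.12]
 8.53 tip [ 28.98 118.07 148.59] F [0.88 0.6  5.74]
 8.62 tip [ 28.97 118.09 148.59] F [0.01 0.05 5.05]
 8.72 tip [ 28.99 118.1  148.59] F [-0.77  0.78  6.34]
```

```bash
cat > press.py <<'E'
import sys
from h import *
from workcell import r,optics,command_gripper
Z0=283.9
trig=float(sys.argv[1]);tz=float(sys.argv[2])
print(r.move_straight(tcp(29,118,tz),speed=.006,max_force=8.5));s=st(r,"pressed")
T=[];D=[];t0=s["time_s"];deeper=0
while True:
    t=r.read_state()["time_s"];m=meas(optics)[0]
    if m[2] is not None: T.append(t);D.append(Z0-m[2][2])
    if len(D)%4==0: st(r,f"drop {D[-1]:.1f} px {m[0].round(1)}")
    if len(D)>=3:
        k=np.polyfit(T[-8:],D[-8:],1) if D[-1]>3 else (0,D[-1])
        est=np.polyval(k,t+.05) if D[-1]>3 else D[-1]
        if est+.1*8>=trig: break
    if t-t0>1.2 and D[-1]<3 and deeper<3:
        deeper+=1;tz-=.3;t0=t;print("deeper",r.move_straight(tcp(29,118,tz),speed=.006,max_force=6))
    if t-t0>8: break
r.move_straight(tcp(29,118,160),speed=.1)
st(r,f"released est {est:.1f} slope {k[0]:.1f}");r.hold(.8)
for m in meas(optics,4): print(m)
st(r)
E
python3 press.py 25.5 142.2
```

```text
False
pressed 9.87 tip [ 29.   118.11 142.22] F [0.32 3.16 3.74]
drop 4.7 px [256.  154.9] 10.07 tip [ 28.99 118.04 142.23] F [-1.21  2.41  4.48]
drop 4.3 px [256.2 155. ] 10.27 tip [ 28.99 118.01 142.22] F [0.33 3.65 3.58]
drop 6.9 px [256.  155.5] 10.47 tip [ 29.01 118.02 142.2 ] F [-0.1   3.39  3.38]
drop 8.6 px [256.3 155.8] 10.67 tip [ 29.   117.99 142.17] F [-0.17  3.75  3.52]
drop 9.1 px [256.2 156. ] 10.87 tip [ 29.03 117.97 142.21] F [-0.27  3.52  3.22]
drop 12.2 px [256.1 156.2] 11.07 tip [ 28.99 118.01 142.2 ] F [-0.25  3.14  4.38]
drop 14.6 px [256.2 156.9] 11.27 tip [ 29.01 117.99 142.2 ] F [-1.15  2.49  4.28]
drop 14.4 px [256.2 157.1] 11.47 tip [ 29.01 118.   142.19] F [-0.45  4.07  3.66]
drop 17.0 px [255.8 157.3] 11.67 tip [ 29.01 117.99 142.21] F [-0.65  2.67  3.25]
drop 16.7 px [256.3 157.8] 11.87 tip [ 29.01 117.99 142.2 ] F [-0.21  2.76  3.48]
drop 21.8 px [256.2 158. ] 12.07 tip [ 28.97 118.01 142.19] F [-0.07  2.72  3.95]
drop 19.1 px [256.7 158.4] 12.27 tip [ 28.99 117.98 142.17] F [0.43 3.34 3.38]
drop 22.2 px [256.3 158.8] 12.47 tip [ 29.01 117.99 142.21] F [-0.77  2.51  3.67]
drop 21.6 px [256.2 159. ] 12.67 tip [ 29.01 118.   142.21] F [-0.44  2.87  4.57]
released est 25.2 slope 8.6 13.14 tip [ 29.01 117.6  159.88] F [-0.17 -0.43 -0.08]
(array([256.20512821, 159.97435897]), array([ 27.84968133, -86.44940262, 255.65788944]), array([ 27.81428787, -86.16736164, 255.02516428]), 27)
(array([248.20512821, 157.30769231]), array([  34.51715544, -103.94409611,  255.0585284 ]), array([  34.56029886, -104.25646128,  255.21380044]), 36)
 14.14 tip [ 29.01 118.01 160.05] F [-0.46 -0.67 -0.28]
```

```bash
python3 - <<'E'
from h import *
from workcell import r,optics
S=V("scene",*optics.get_image("scene"),optics.camera_model("scene"))
for z in (250,255,260): print(z,S.proj(W(29,-85,z)),S.proj(W(29,-96,z)),S.proj(W(29,-104,z)),S.proj(W(34,-104,z)))
cv2.imwrite("pics/p1.png",cv2.resize(S.p[145:175,235:275],(800,600),interpolation=cv2.INTER_CUBIC)[:,:,::-1])
E
```

```text
250 [256.42332262 161.26252948] [253.43900035 159.92700583] [251.27778596 158.95983384] [250.46927077 159.97610108]
255 [256.43021642 160.21653478] [253.43669932 158.87948387] [251.26885447 157.91121851] [250.45783444 158.928513  ]
260 [256.43715286 159.16407065] [253.4343841  157.82549906] [251.25986799 156.8561452 ] [250.44632752 157.87446031]
```

View pics/p1.png

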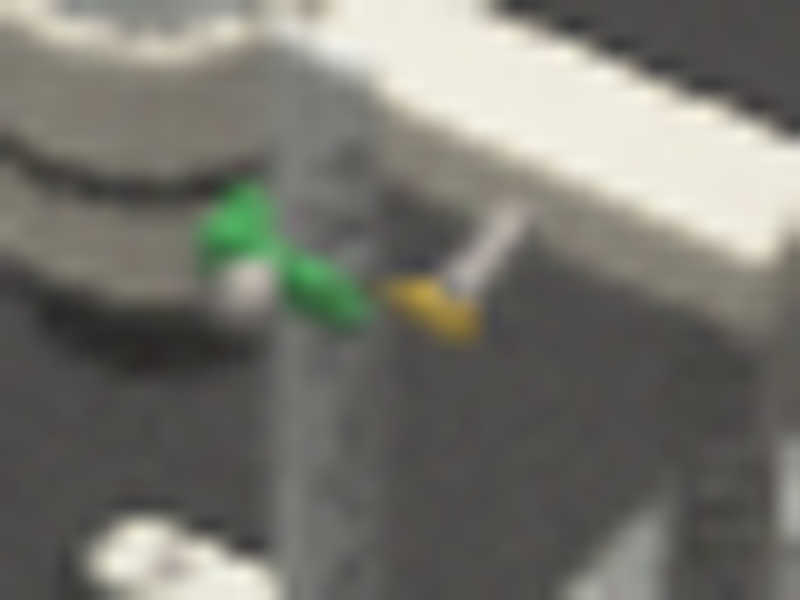

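Green tip at crop (370,318), yellow tip at (385,288). With the strip's 5 mm offset towards the camera, they are level to about 2 mm, and the depth agrees. Now I push the catch home.

```bash
python3 - <<'E'
from h import *
from workcell import r,optics
r.move_straight(tcp(29,118,180),speed=.1)
r.move_straight(tcp(29,212,180),speed=.12)
print(r.move_straight(tcp(29,212,141),speed=.08,max_force=6));st(r,"down")
print(r.move_straight(tcp(29,177,141),speed=.02,max_force=6));st(r,"push1")
print(r.move_straight(tcp(29,177,141),speed=.01,max_force=7));st(r,"push2")
r.move_straight(tcp(29,195,141),speed=.05)
r.move_straight(tcp(29,212,200),speed=.1)
r.hold(.3)
S=V("scene",*optics.get_image("scene"),optics.camera_model("scene"))
mm=cv2.inRange(S.hsv,(105,90,50),(130,255,255));mm[:200]=0;mm[240:]=0;mm[:,:305]=0;mm[:,350:]=0
q=np.argwhere(mm)[:,::-1];print(q.mean(0),np.mean([RS.T@(S.dep(*k)-OS)*1000 for k in q],0))
for m in meas(optics,3): print(m)
cv2.imwrite("pics/f1.png",cv2.resize(S.p[135:255,210:370],(800,600))[:,:,::-1]);st(r)
E
```

```text
False
down 16.11 tip [ 29.24 211.94 141.21] F [0.04 0.06 0.37]
True
push1 17.39 tip [ 28.96 184.43 140.9 ] F [-0.32  2.59  2.25]
True
push2 17.77 tip [ 28.92 184.39 140.85] F [-0.19  1.97  1.33]
[324.57142857 214.14285714] [ 31.25533885 169.06403007 145.23279419]
(array([256.20689655, 159.96551724]), array([ 27.18659586, -86.60530275, 254.69975392]), array([ 27.84654097, -86.80223564, 254.6112598 ]), 21)
(array([248.28333333, 157.36666667]), array([  34.36467737, -103.75981621,  254.80900161]), array([  34.3786859 , -104.12996464,  255.16896028]), 28)
 19.39 tip [ 28.99 211.96 199.88] F [ 0.17  0.83 -0.45]
```

View pics/f1.png

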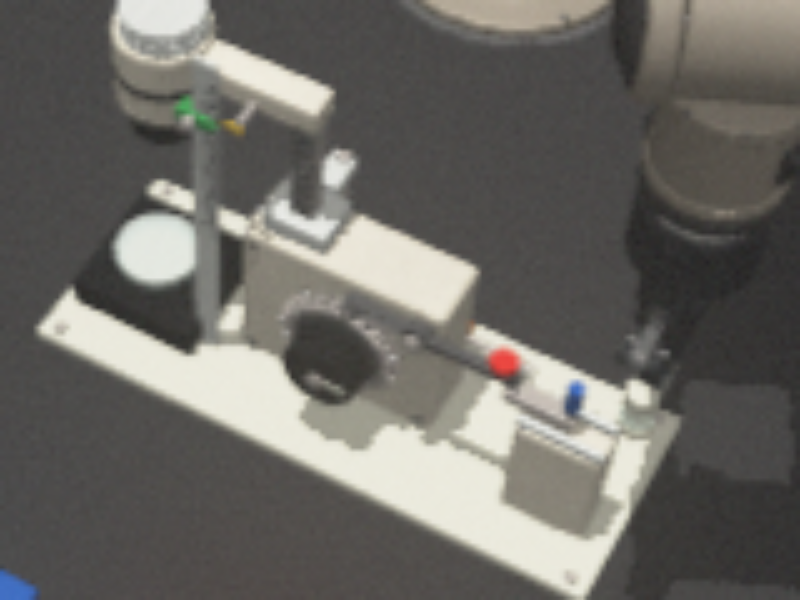

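The knob is back at its home pixel (324.6,214.1), the same as at the start. The index is still level with the pointer at (215,120), the vial is standing, and the hand is clear.

```bash
python3 -c "
from workcell import r
print(r.finish_job())"
```

```text
the job is handed in; nothing more can be done
None
```

The job is handed in: the lamp sank about 28 mm (six teeth), its index is level with the pointer to within about 2 mm by camera, the pawl is holding it, and the catch is back at its starting position; no verdict came back.

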